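Demould the cast-glass bars and set them up on the cooling rack

TASK

The glass has cooled: squeeze the sprung tab on the mould's cover against its grip plate to unclip it, lift the cover off and set it flat on the felt mat. Lift every cast-glass bar out of the mould and lay it flat on the floor of the cooling rack's tray while the tray is right down, then raise the loaded tray past the top rung until its gravity pawl drops back over that rung, and lower it to hang there. Clip the cover back on the empty mould, fully down with its tab caught, and leave the block, the tin and the paddle where they are.

Things in the scene. Friction and masses are not known exactly. Their poses are not given: they have to be found in the camera images.
- cover_rim (a point): middle of the lower rim (underside) of the sheet-steel cover on the mould: an upside-down pan 157 x 188 mm (own x, y), 52 mm high without its plates, walls 3 mm, loose, 0.33 kg. While it is clipped on, this point is 28 mm below the mould's top face; it comes free of the mould when lifted straight up 55 mm. Its axes are then those of mould_top. z up
- cover_grip (a point): where to squeeze the cover: between two upright plates, 32 mm wide along own y, rising 38 mm from its top: the fixed grip plate (-x side) and the sprung tab (+x side), 46 mm over both at rest, 33 mm squeezed. Keep squeezing while lifting. Point midway between the squeezed plates, 6.5 mm to the -x side of the cover's middle, 21 mm above its flat top, 73 mm above its rim
- tab (a joint): travel of the cover's sprung latch tab towards the grip plate (cover's own -x), m: 0 at rest (hooked under the mould's keeper while the cover is on), 0.013 pressed fully home; free of the keeper from 0.007 to 0.012, as the cover lies in its play. The spring takes 4 N to start, 11 N fully pressed. The hook has a sloping underside: the cover can be lowered with the tab squeezed, or snapped on by pressing down with about 12 N
- mould_top (a point): middle of the top face of the open cast-iron mould, a fixed block 141 x 172 mm (own x, y), 40 mm high, on a flange 168 x 198 mm and 12 mm thick on which the cover stands with 5 mm play all round the block. Four cavities, 41 mm along x, 75 along y, 15 deep, centred at x = +-43, y = +-40 mm; some may be empty
- mould_keeper (a point): top of the small steel keeper for the cover's tab, 18.5 mm high and 26 mm along y, on the mould's top face between the cavities, 17 mm to the +x side of its middle. The cover goes on one way round only: the tab on the keeper's side
- bar1_centre (a point): cast-glass bar 1: solid, greenish, 70 mm along own y, 36 mm along own x, 30 mm high, about 0.15 kg; this point is its centre. In the mould it lies in a cavity and stands 15 mm proud of the top face. None if it is absent
- bar2_centre (a point): cast-glass bar 2: solid, greenish, 70 mm along own y, 36 mm along own x, 30 mm high, about 0.15 kg; this point is its centre. In the mould it lies in a cavity and stands 15 mm proud of the top face. None if it is absent
- bar3_centre (a point): cast-glass bar 3: solid, greenish, 70 mm along own y, 36 mm along own x, 30 mm high, about 0.15 kg; this point is its centre. In the mould it lies in a cavity and stands 15 mm proud of the top face. None if it is absent
- bar4_centre (a point): cast-glass bar 4: solid, greenish, 70 mm along own y, 36 mm along own x, 30 mm high, about 0.15 kg; this point is its centre. In the mould it lies in a cavity and stands 15 mm proud of the top face. None if it is absent
- tray (a point): middle of the floor (upper face) of the cooling rack's sliding steel tray: inside 144 mm along own x, 184 mm along own y; rim 8 mm above the floor. Handle on its -x side; ladder mast on its +x side, 268 mm high, 124 mm wide, near face 114 mm from this point. The point is 34 mm above the bench when the tray is right down, and rises with it
- tray_handle (a point): middle of the tray's bar handle: a round bar 12 mm thick, 90 mm long along the tray's own y, 117 mm to the -x side of the tray's middle and 16 mm above its floor; rises with the tray. 36 mm free between bar and tray rim
- carriage (a joint): height of the tray above its lowest position, m: 0 to 0.19, straight up. Empty it weighs 0.41 kg. The pawl can hold it at 0.05, 0.10 and 0.15 (top rung). Going up, a rung pushes the pawl aside; it drops back once the tray is about 0.015 above that rung's rest. It cannot go down past a rung that the pawl has passed
- pawl (a joint): swing of the gravity pawl between tray and mast, rad: 0 when it has dropped back (free to catch, or resting on a rung), up to 1.4 while a rung pushes it aside
- mat_top (a point): middle of the upper face of a grey felt mat fixed on the bench, 230 mm along own x, 260 mm along own y, 4 mm thick
- block: bystander: round wooden blowing block with a handle, 85 mm across, 45 mm high, loose; origin under the round part; the handle, 140 mm long, points along own -x
- tin: bystander: open metal tin, 80 mm across, 110 mm high, loose; origin under its middle
- paddle: bystander: flat wooden paddle, 250 mm long, 14 mm thick, loose; origin under the blade's middle
Things that resemble listed ones, but are neither listed nor needed, are in the scene too. Leave any yellow look-alike of the part that bears cover_rim alone.

How it is judged:
By the outcome, as a careful person would: the job done as asked, in the order asked, and still so for the second after the job is handed in, with the robot touching nothing.
Of bar1, bar2, bar3, bar4 only 2 to 4 are there at a start; the rules pass over those that are not, and their reading is None.
At some moment in a run one of bar1, bar2, bar3, bar4, cover may be knocked a few centimetres aside while the robot is not near it.
Once in a run the grip may slacken for a moment while it holds something.
It also fails if it takes over 210 s, if anything falls off the work surface, if the arm or the gripper's body presses on something with over 40 N, if the wrist force passes 120 N, or if a joint passes its speed limit or range.

ROBOT

A 6-joint arm with a two-finger parallel gripper is mounted at the origin on the work surface. World frame = base frame: x ahead of the robot, y to its left, z up, the work surface at z = 0. Lengths are in m, angles in rad, forces in N, time in s.
With the tool pointing down it reaches from about 0.375 to 0.9 m from the base axis. Payload 3.1 kg.
Tool frame: the origin (TCP) lies between the finger pads; the fingertips stand 8 mm ahead of it and the grasp point (between the pads) lies 11 mm behind it; z points along the fingers, y is the line along which they close (so a half turn about z gives the same grasp; the last joint's range is limited). The gripper opens to 85 mm and grips with 20 to 120 N. Pads are 22 mm wide; open, the fingers measure 114 mm over their backs; the gripper's body (76 mm by 85 mm) begins 54 mm behind the grasp point. The pads swing forward as they close: fully open they stand 13 mm farther back than shut.
Start: joints at [-1.458, 0.527, 1.433, -0, 1.181, -0.178], TCP at [0.18, -0.599, 0.239] pointing down, gripper open.
Joint ranges: [-3.08, 3.08], [-0.75, 2.2], [0.22, 2.44], [-1.43, 4.57], [0, 2.65], [-2.85, 2.85]. Speed limits (rad/s): [2.79, 2.79, 3.14, 3.14, 3.14, 3.14].

INTERFACE

Orientations are given as a unit quaternion [x, y, z, w].
In Python, from station import readout, cams, sign_off gives the robot as it stands.
- The arm moves only by the tool send_rows, never from a script. Its argument "commands" is text: rows parted by semicolons, each of 5 numbers parted by spaces: the finger opening in mm, from 0 to 85.4, then the shift along the tool's x, y, z each as a share of 0.02 m, from -1 to 1, then the turn about the tool's z as a share of 4 degrees, from -1 to 1. In form: grip dx dy dz spin; .... A call has 1 to 20 rows; each row shifts and turns the commanded pose from where the row before left it, along the tool's axes as they then stand; what a row does not reach is not made up. A row lasts 1/12 s, in which the tool goes at most 41.7 mm and 7.16 degrees, less where a joint would pass 70% of its speed; a pose out of reach is approached as far as the arm can. A call with a number of a shift or a turn outside -1 to 1 is refused whole. A call with a gripper value outside its range is refused whole. The fingers move at their own pace and stop on an object; "grip_force" is the grip in N (left out, the last holds). Time passes only in rows, so rows that do not move let the fingers close. It gives the time, the measured TCP pose, the force, the opening and the grip force at its end, in the units of the state.
- readout.sense(): the state, without advancing time (a new reading comes with each control period).
- cams.snapshot(name): name is "scene" or "top" or "wrist"; returns a dict with "pixels" (400x640x3 uint8, red, green, blue), "intrinsics" (3x3 intrinsics, pixels), "eye" and "rotation" of the camera in the world. Camera axes: x right, y down, z forward; pixel columns grow to the right and rows downward; lengths in m; the calibration is good to about 2 mm. A picture is of the moment at which its call begins. There is no depth.
- sign_off(): hands the job in; it is judged then, once.
The state is a dict: "t": time; "q": joint angles; "qd": joint speeds; "tau": joint torques, N m; "tcp_pos": TCP position; "tool_rot": TCP orientation; "force": force on the tool from outside, world axes, zero at the start; "ft_torque": the same for the moment, N m; "finger_gap": opening from 0.0 (shut) to 1.0 (fully open); "gripper_force": force on a finger pad.
Only numpy, scipy, OpenCV 4.12 (cv2) and the standard library are available. Lean on these libraries where they do the work, as an engineer would, in place of code of your own. Each camera call takes 0.05 s, during which the arm holds its last target. There are 200 camera calls.

## Working session

There is one attempt and no reset: what is moved stays moved. The work goes in short steps, Python scripts to look and compute and a tool call to move; the robot and the scene stay as the last step left them, time stands still between calls to the robot, and variables do not carry over. Pictures are saved under pics/ and viewed, at most 14 in all, crops included, and the job is handed in when it is done.

Besides the shell and the picture viewer there is one more tool, called after "Request:" by a JSON object that holds its "method" and its "body". send_rows: Moves the arm, as the interface text tells. Its arguments: {"type":"object","properties":{"commands":{"type":"string"},"grip_force":{"type":"number"}},"required":["commands"]}

```bash
ls; mkdir -p pics; python3 - <<'E'
from station import readout,cams
import cv2,numpy as np
s=readout.sense();print(s)
for n in("scene","top"):
    c=cams.snapshot(n);cv2.imwrite(f"pics/{n}0.png",c["pixels"][:,:,::-1]);print(n,c["intrinsics"],c["eye"],c["rotation"])
    np.savez(f"pics/{n}0.npz",**c)
E
```

```text
pics
{'t': 0.0, 'q': array([-1.45750364e+00,  5.28467752e-01,  1.43389763e+00, -4.04256006e-05,
        1.18139912e+00, -1.78470796e-01]), 'qd': array([ 9.29118859e-04,  3.23383624e-04,  8.15875903e-04, -7.62259856e-04,
        6.10779624e-05,  1.54292093e-04]), 'tau': array([-1.01407069e-03, -4.42355525e+01, -1.78022289e+01, -1.82716553e-04,
        8.46781244e-03, -1.82436551e-06]), 'tcp_pos': array([ 0.179731  , -0.59787076,  0.23833411]), 'tool_rot': array([ 9.89376414e-01,  1.45372390e-01,  1.67014813e-05, -1.08595254e-03]), 'force': array([-0.99824872, -0.07346273,  0.57129268]), 'ft_torque': array([0.01017624, 0.0019997 , 0.04132569]), 'gripper_force': 0.0, 'finger_gap': 0.9984282769178997}
scene [[474.4588015    0.         321.88957712]
 [  0.         474.4588015  202.65000801]
 [  0.           0.           1.        ]] [1.24918277 0.34742006 1.13329113] [ 0.49897819  0.80195072 -0.27668951 -0.17702747]
top [[483.81169221   0.         320.24032094]
 [  0.         483.81169221 195.4377725 ]
 [  0.           0.           1.        ]] [ 0.37911249 -0.00928219  1.64907025] [ 0.71301597 -0.69985824  0.02779495 -0.0321576 ]
```

View pics/top0.png

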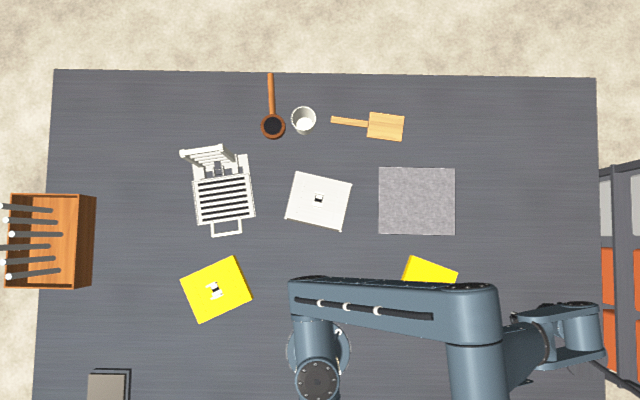

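View pics/scene0.png

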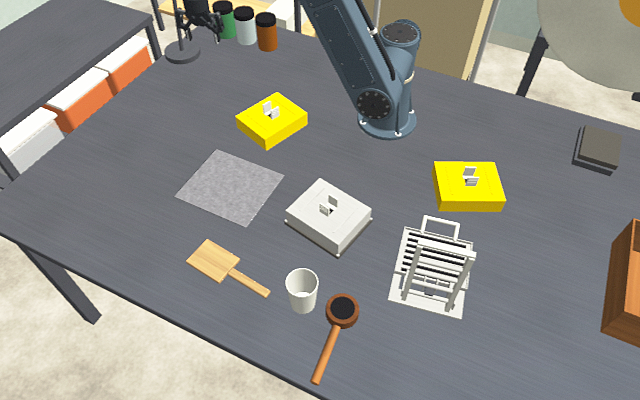

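```bash
cat > h.py <<'E'
import numpy as np,cv2
from scipy.spatial.transform import Rotation as R
from station import readout,cams
def snap(n,name=None):
    c=cams.snapshot(n)
    if name: cv2.imwrite(f"pics/{name}.png",c["pixels"][:,:,::-1]); np.savez(f"pics/{name}.npz",**c)
    return c
def rot(c):
    r=np.asarray(c["rotation"]); return R.from_quat(r).as_matrix() if r.size==4 else r
def cast(c,uv,z):
    K=c["intrinsics"];uv=np.atleast_2d(uv).astype(float)
    d=np.c_[(uv-[K[0,2],K[1,2]])/K[0,0],np.ones(len(uv))]@rot(c).T
    e=np.asarray(c["eye"]); return e+d*((z-e[2])/d[:,2])[:,None]
def proj(c,p):
    q=(np.atleast_2d(p)-c["eye"])@rot(c); return q[:,:2]/q[:,2:]*c["intrinsics"][0,0]+[c["intrinsics"][0,2],c["intrinsics"][1,2]]
def rect(c,mask,z,near=None):
    "min-area rectangle on the plane z of the mask's component (largest, or nearest to pixel near)"
    cs,_=cv2.findContours(mask.astype(np.uint8),cv2.RETR_EXTERNAL,cv2.CHAIN_APPROX_NONE)
    cs=[k for k in cs if cv2.contourArea(k)>60]
    k=max(cs,key=cv2.contourArea) if near is None else min(cs,key=lambda k:-cv2.pointPolygonTest(k,near,True))
    P=cast(c,k.reshape(-1,2),z)[:,:2]
    (x,y),(w,h),a=cv2.minAreaRect((P*1000).astype(np.float32))
    return (x/1000,y/1000),(w,h),a
def load(n): return dict(np.load(f"pics/{n}.npz"))
def tool():
    s=readout.sense(); return s,R.from_quat(s["tool_rot"]).as_matrix()
E
python3 - <<'E'
from h import *
t=load("top0");s=load("scene0")
hs=cv2.cvtColor(t["pixels"],cv2.COLOR_RGB2HSV)
white=(hs[...,2]>185)&(hs[...,1]<40)
print("cover",rect(t,white,0.064,(318,190)))
g=cv2.inRange(t["pixels"],(120,120,120),(190,190,190)); print("mat",rect(t,cv2.morphologyEx(g,cv2.MORPH_CLOSE,np.ones((5,5))),0.004,(417,201)))
print("tray",cast(t,[(196,184),(194,226),(251,176),(255,217),(213,236),(243,232)],0.042))
for uv in[(265,120),(303,120),(387,126)]:print(cast(t,[uv],0.03))
a=cv2.resize(t["pixels"][160:240,170:365],None,fx=4,fy=4,interpolation=3)
b=cv2.resize(s["pixels"][170:250,280:380],None,fx=3.4,fy=3.4,interpolation=3)
c=np.zeros((600,790,3),np.uint8);c[:320,:780]=a;c[325:325+272,:340]=b
b=cv2.resize(s["pixels"][210:320,380:485],None,fx=2.45,fy=2.45,interpolation=3);c[325:325+b.shape[0],360:360+b.shape[1]]=b
cv2.imwrite("pics/crop0.png",c[:,:,::-1])
E
```

```text
cover ((0.4965716857910156, 0.008696449279785157), (192.51797485351562, 162.3131103515625), 77.79954528808594)
mat ((0.3854642333984375, 0.0259241943359375), (1080.3924560546875, 1858.407470703125), 1.180010199546814)
tray [[0.54638796 0.41818684 0.042     ]
 [0.40609789 0.41913562 0.042     ]
 [0.57667351 0.23492701 0.042     ]
 [0.43974334 0.21737178 0.042     ]
 [0.37421635 0.35473412 0.042     ]
 [0.38930065 0.25567161 0.042     ]]
[[0.77101534 0.19499067 0.03      ]]
[[0.77328585 0.0655592  0.03      ]]
[[ 0.75756327 -0.22030692  0.03      ]]
```

View pics/crop0.png

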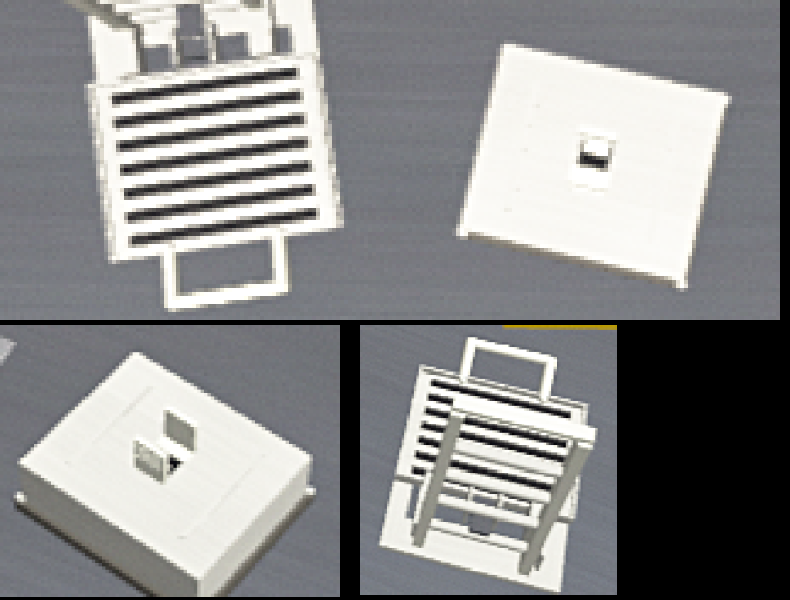

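The top view shows the white cover at px (318,199), the tray at (223,200) with its handle facing the robot, and the mat at (417,201). The slot marks the tab as the plate on the world +x side. I'm moving over the cover for a close look.

Request:
{"method": "send_rows", "body": {"commands": "62 1 -1 -0.15 0;62 1 -1 -0.15 0;62 1 -1 -0.15 0;62 1 -1 -0.15 0;62 1 -1 -0.15 0;62 1 -1 -0.15 0;62 1 -1 -0.15 0;62 1 -1 -0.15 0;62 1 -1 -0.15 0;62 1 -1 -0.15 0;62 1 -1 -0.15 0;62 1 -1 -0.15 0;62 1 -1 -0.15 0;62 1 -1 -0.15 0;62 1 -1 -0.15 0;62 1 -1 -0.15 0;62 1 -1 -0.15 0;62 1 -1 -0.15 0;62 1 -1 -0.15 0;62 1 -1 -0.15 0"}}

```text
t: 1.77
tcp_pos: [0.448, -0.0989, 0.2993]
tool_rot: [0.989, 0.145, -0.0, -0.0]
force: [0.5, -0.3, 0.2]
finger_gap: 0.726
gripper_force: 0.0
```

Request:
{"method": "send_rows", "body": {"commands": "62 1 -1 -0.15 0;62 1 -1 -0.15 0;62 0 0 0 -1;62 0 0 0 -1;62 0 0 0 -1;62 0 0 0 -1;62 0 0 0 -1;62 0 0 0 -1;62 0 0 0 -1;62 0 0 0 -1;62 0 0 0 -1;62 0 0 0 -1;62 0 0 0 -1;62 0 0 0 -1;62 0 0 0 -1;62 0 0 0 -1;62 0 0 0 -1;62 0 0 0 -0.3;62 0 0 0 0;62 0 0 0 0"}}

```text
t: 3.43
tcp_pos: [0.4745, -0.0505, 0.3051]
tool_rot: [0.778, 0.628, -0.0, -0.0]
force: [0.7, 0.5, 0.2]
finger_gap: 0.725
gripper_force: 0.0
```

```bash
python3 - <<'E'
from h import *
s,T=tool();print(s["t"],s["tcp_pos"],T[:,1],s["force"])
c=snap("wrist","w1");print(c["eye"],rot(c)[:,2]);t=load("top0")
print("mat",cast(t,[(379,168),(455,168),(379,235),(455,235)],.004).mean(0))
E
```

```text
3.4333 [ 0.47448069 -0.05053062  0.30513915] [ 9.77568455e-01 -2.10617360e-01 -4.92577214e-04] [0.67224035 0.53176134 0.23613304]
[0.48923922 0.01417829 0.43967453] [-0.05589859 -0.25842213 -0.96441347]
mat [ 0.50488745 -0.32757811  0.004     ]
```

View pics/w1.png

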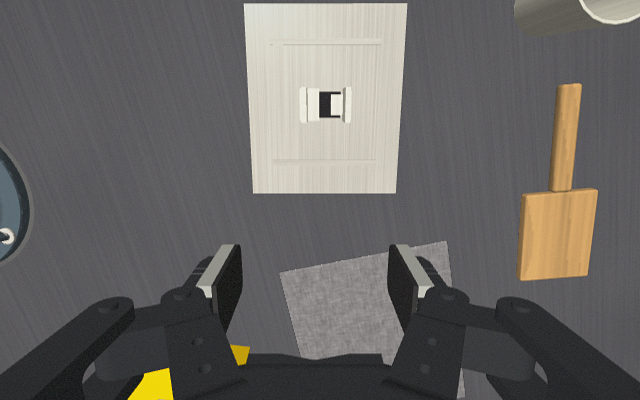

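The wrist view shows the cover square to the tool, with top corners at (244,4), (407,3), (253,192) and (397,193). The slot and tab are on the right, towards +x.

```bash
cat >> h.py <<'E'
def to(x,y,z,yaw=None):
    "tool-frame steps (rows of 20 mm) to the TCP target; spin rows of 4 deg for tool-y yaw (deg)"
    s,T=tool(); d=T.T@(np.array([x,y,z])-s["tcp_pos"])/.02
    yy=np.degrees(np.arctan2(T[1,1],T[0,1])); sp=None
    if yaw is not None: sp=-((yaw-yy+90)%180-90)/4
    print("t",s["t"],"tcp",s["tcp_pos"].round(4),"yawy",yy.round(2),"rows xyz",d.round(2),"spin",sp)
E
python3 - <<'E'
from h import *
c=load("w1");P=cast(c,[(244,4),(407,3),(397,193),(253,192)],.064);print(P)
for i in range(4):
    d=P[(i+1)%4]-P[i];print(np.linalg.norm(d),np.degrees(np.arctan2(d[1],d[0])))
m=P.mean(0);print(m)
pl=cast(c,[(299,105),(352,105)],.102);print(pl,pl.mean(0))
a=np.radians(-12.2);g=m-.0065*np.array([np.cos(a),np.sin(a),0]);print(g);to(g[0],g[1],.077,-12.2)
E
```

```text
[[ 0.44203633  0.11628379  0.064     ]
 [ 0.5950282   0.08417457  0.064     ]
 [ 0.5573745  -0.10019956  0.064     ]
 [ 0.40285656 -0.06573091  0.064     ]]
0.156325023928747 -11.852940007423879
0.188179758564967 -101.5424753803352
0.1583157665483678 167.42479551453692
0.1861838043783662 77.8520944125934
[0.4993239  0.00863197 0.064     ]
[[0.47446989 0.01381807 0.102     ]
 [0.52241815 0.00348021 0.102     ]] [0.49844402 0.00864914 0.102     ]
[0.49297069 0.01000558 0.064     ]
t 3.4833 tcp [ 0.4745 -0.0505  0.3052] yawy -12.15 rows xyz [ 3.15  0.27 11.41] spin 0.013102352491173974
```

Request:
{"method": "send_rows", "body": {"commands": "62 0.8 0.05 0 0;62 0.8 0.05 0 0;62 0.8 0.05 0 0;62 0.75 0.1 0 0;62 0 0 1 0;62 0 0 1 0;62 0 0 1 0;62 0 0 1 0;62 0 0 1 0;62 0 0 1 0;62 0 0 1 0;62 0 0 1 0;62 0 0 1 0;62 0 0 1 0;62 0 0 0.6 0;62 0 0 0.6 0;62 0 0 0 0;62 0 0 0 0"}}

```text
t: 4.98
tcp_pos: [0.4925, 0.01, 0.0809]
tool_rot: [0.778, 0.629, -0.0, -0.001]
force: [0.0, -0.0, 0.3]
finger_gap: 0.724
gripper_force: 0.0
```

Request:
{"method": "send_rows", "body": {"commands": "28 0 0 0 0;28 0 0 0 0;28 0 0 0 0;28 0 0 0 0;28 0 0 0 0;28 0 0 0 0;28 0 0 0 0;28 0 0 0 0", "grip_force": 60}}

```text
t: 5.65
tcp_pos: [0.4893, 0.0108, 0.0839]
tool_rot: [0.777, 0.629, -0.002, -0.002]
force: [-9.8, 1.2, 19.2]
finger_gap: 0.347
gripper_force: 57.9
```

```bash
python3 - <<'E'
from h import *
to(.493,.010,.077,-12.2);s=readout.sense();print(s["force"],s["finger_gap"]*85.4,s["gripper_force"])
E
```

```text
t 5.65 tcp [0.4893 0.0108 0.0839] yawy -12.05 rows xyz [0.   0.19 0.34] spin 0.037720781775426815
[-9.7778563   1.21545341 19.2301825 ] 29.60460824475012 57.87311553955078
```

Request:
{"method": "send_rows", "body": {"commands": "28 0 0 -0.2 0;28 0 0 -0.2 0;28 0 0 -0.2 0;28 0 0 -0.2 0;28 0 0 -0.2 0;28 0 0 -0.2 0;28 0 0 0 0"}}

```text
t: 6.23
tcp_pos: [0.4932, 0.0099, 0.1059]
tool_rot: [0.778, 0.629, 0.0, 0.0]
force: [0.4, 0.3, -3.2]
finger_gap: 0.34
gripper_force: 49.8
```

```bash
python3 - <<'E'
from h import *
to(.493,.010,.077,-12.2);s=readout.sense();print(s["force"],s["finger_gap"]*85.4,s["gripper_force"])
c=snap("scene","s2");cv2.imwrite("pics/s2c.png",cv2.resize(c["pixels"][120:270,220:420,::-1],None,fx=3,fy=3))
E
```

```text
t 6.2333 tcp [0.4932 0.0099 0.1059] yawy -12.08 rows xyz [ 0.   -0.01  1.45] spin 0.030191749679797653
[ 0.39269371  0.33161029 -3.181093  ] 29.018756071847935 49.77627217769623
```

View pics/s2c.png

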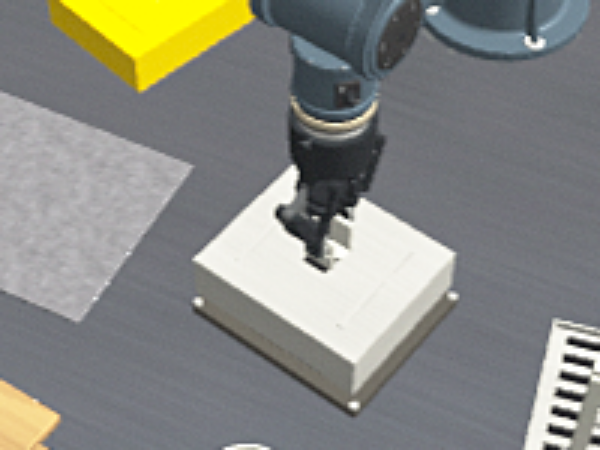

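Request:
{"method": "send_rows", "body": {"commands": "28 0 0 -0.6 0;28 0 0 -0.8 0;28 0 0 -0.8 0;28 0 0 -0.8 0;28 0 0 -0.8 0;28 0 0 -0.8 0;28 -0.4 0.1 0 0;28 -0.8 0.2 0 0;28 -1 0.23 0 0;28 -1 0.23 0 0;28 -1 0.23 0 0;28 -1 0.23 0 0;28 -1 0.23 0 0;28 -1 0.23 0 0;28 -1 0.23 0 0;28 -1 0.23 0 0;28 -1 0.23 0 0;28 -1 0.23 0 0;28 -1 0.23 0 0;28 -1 0.23 0 0", "grip_force": 80}}

```text
t: 7.95
tcp_pos: [0.4963, -0.2622, 0.1956]
tool_rot: [0.778, 0.629, -0.0, -0.001]
force: [-0.5, 0.1, -3.9]
finger_gap: 0.342
gripper_force: 49.9
```

Request:
{"method": "send_rows", "body": {"commands": "28 -1 0.23 0 0;28 -1 0.23 0 0;28 -0.8 0.2 0 0;28 -0.4 0.1 0 0;28 0 0 0 0;28 0 0 0 0"}}

```text
t: 8.45
tcp_pos: [0.4982, -0.3262, 0.1965]
tool_rot: [0.778, 0.628, 0.0, -0.001]
force: [-0.7, 1.0, -3.8]
finger_gap: 0.341
gripper_force: 49.9
```

```bash
python3 - <<'E'
from h import *
to(.4985,-.3265,.08,-12.2);s=readout.sense();print(s["force"],s["finger_gap"]*85.4,s["gripper_force"])
E
```

```text
t 8.45 tcp [ 0.4982 -0.3262  0.1965] yawy -12.12 rows xyz [-0.02  0.03  5.82] spin 0.01932565133785502
[-0.65798644  1.0156152  -3.82016294] 29.103788824837665 49.88526463508606
```

Request:
{"method": "send_rows", "body": {"commands": "28 0 0 1 0;28 0 0 1 0;28 0 0 1 0;28 0 0 1 0;28 0 0 0.8 0;28 0 0 0.5 0;28 0 0 0.2 0;28 0 0 0.1 0;28 0 0 0 0"}}

```text
t: 9.2
tcp_pos: [0.4991, -0.3264, 0.0856]
tool_rot: [0.777, 0.629, 0.0, 0.0]
force: [0.3, 0.5, -3.6]
finger_gap: 0.34
gripper_force: 49.9
```

Request:
{"method": "send_rows", "body": {"commands": "28 0 0 0.1 0;28 0 0 0.1 0;28 0 0 0 0"}}

```text
t: 9.45
tcp_pos: [0.499, -0.3269, 0.0818]
tool_rot: [0.778, 0.629, 0.0, 0.0]
force: [-0.1, -0.1, -3.3]
finger_gap: 0.336
gripper_force: 49.9
```

Request:
{"method": "send_rows", "body": {"commands": "28 0 0 0.1 0;28 0 0 0.1 0;28 0 0 0 0"}}

```text
t: 9.7
tcp_pos: [0.4986, -0.3266, 0.077]
tool_rot: [0.778, 0.629, -0.0, -0.0]
force: [-0.8, -0.2, -3.4]
finger_gap: 0.344
gripper_force: 49.9
```

Request:
{"method": "send_rows", "body": {"commands": "28 0 0 0.1 0;28 0 0 0.05 0;28 0 0 0 0"}}

```text
t: 9.95
tcp_pos: [0.4983, -0.3267, 0.0763]
tool_rot: [0.778, 0.629, -0.0, 0.0]
force: [-5.2, 3.2, 9.8]
finger_gap: 0.337
gripper_force: 57.4
```

Request:
{"method": "send_rows", "body": {"commands": "28 0 0 0.05 0;28 0 0 0.05 0;28 0 0 0 0"}}

```text
t: 10.2
tcp_pos: [0.498, -0.3266, 0.0758]
tool_rot: [0.778, 0.629, -0.0, 0.0]
force: [-10.1, 3.0, 19.2]
finger_gap: 0.343
gripper_force: 62.6
```

Request:
{"method": "send_rows", "body": {"commands": "62 0 0 -0.1 0;62 0 0 0 0;62 0 0 0 0;62 0 0 0 0;62 0 0 -0.5 0;62 0 0 -1 0;62 0 0 -1 0;62 0 0 -1 0;62 0 0 -1 0;62 0 0 -1 0;62 0.5 0 -1 0;62 1 -0.25 -1 0;62 1 -0.25 -1 0;62 1 -0.25 -1 0;62 1 -0.25 -1 0;62 1 -0.25 -1 0;62 1 -0.25 0 0;62 1 -0.25 0 0;62 1 -0.25 0 0;62 1 -0.25 0 0"}}

```text
t: 11.87
tcp_pos: [0.4944, -0.1305, 0.305]
tool_rot: [0.778, 0.629, 0.0, 0.0]
force: [-0.7, -0.7, -0.0]
finger_gap: 0.724
gripper_force: 0.0
```

Request:
{"method": "send_rows", "body": {"commands": "60 1 -0.25 0 0;60 1 -0.25 0 0;60 1 -0.25 0 0;60 1 -0.25 0 0;60 1 -0.25 0 0;60 0.4 -0.2 0 0;60 0 0 0 0;60 0 0 0 0"}}

```text
t: 12.53
tcp_pos: [0.4888, -0.02, 0.3046]
tool_rot: [0.777, 0.629, -0.0, 0.001]
force: [0.6, 0.7, -0.8]
finger_gap: 0.704
gripper_force: 0.0
```

```bash
python3 - <<'E'
from h import *
to(.488,-.02,.305,-12.2)
snap("wrist","w2");snap("top","t2")
E
```

```text
t 12.5333 tcp [ 0.4888 -0.02    0.3046] yawy -12.01 rows xyz [-0.01 -0.04 -0.02] spin 0.046302812496875845
```

View pics/w2.png

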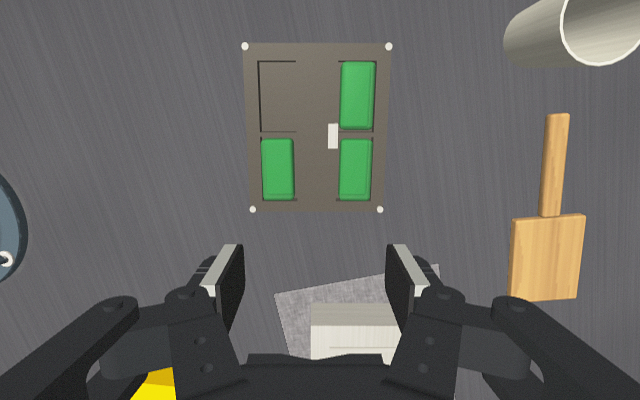

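The wrist view shows three bars at px (358,95), (356,169) and (278,169), with the cavity at (278,95) empty. The cover lies on the mat.

```bash
python3 - <<'E'
from h import *
c=load("w2");h=cv2.cvtColor(c["pixels"],cv2.COLOR_RGB2HSV)
m=cv2.inRange(h,(45,80,60),(85,255,255))
for uv in[(358,95),(356,169),(278,169)]: print(rect(c,m,.053,uv))
a=np.radians(-12.2);Rm=np.array([[np.cos(a),-np.sin(a)],[np.sin(a),np.cos(a)]])
pins=cast(c,[(245,46),(389,46),(380,210),(253,210)],.02);print(pins,pins.mean(0))
for x,y in[(43,40),(43,-40),(-43,-40)]:print(np.array([.4993,.0086])+Rm@[x/1e3,y/1e3])
k=cast(c,[(333,136)],.0585);print(k,np.array([.4993,.0086])+Rm@[.017,0])
t=load("t2");cv2.imwrite("pics/t2c.png",cv2.resize(t["pixels"][140:245,170:270,::-1],None,fx=5.7,fy=5.7,interpolation=3))
E
```

```text
((0.5479571533203125, 0.0404974250793457), (68.96968078613281, 36.245933532714844), 77.21939086914062)
((0.5320380249023438, -0.03679913330078125), (70.0008316040039, 36.305782318115234), 77.28163146972656)
((0.448188720703125, -0.018862125396728515), (69.94563293457031, 36.20560836791992), 78.25334167480469)
[[ 0.44096276  0.11762689  0.02      ]
 [ 0.59609802  0.0846096   0.02      ]
 [ 0.55611257 -0.10028592  0.02      ]
 [ 0.40164912 -0.06734371  0.02      ]] [0.49870562 0.00865172 0.02      ]
[0.54978188 0.03860967]
[ 0.53287589 -0.0395836 ]
[ 0.44881812 -0.02140967]
[[0.51543071 0.00524023 0.0585    ]] [0.51591607 0.00500748]
```

View pics/t2c.png

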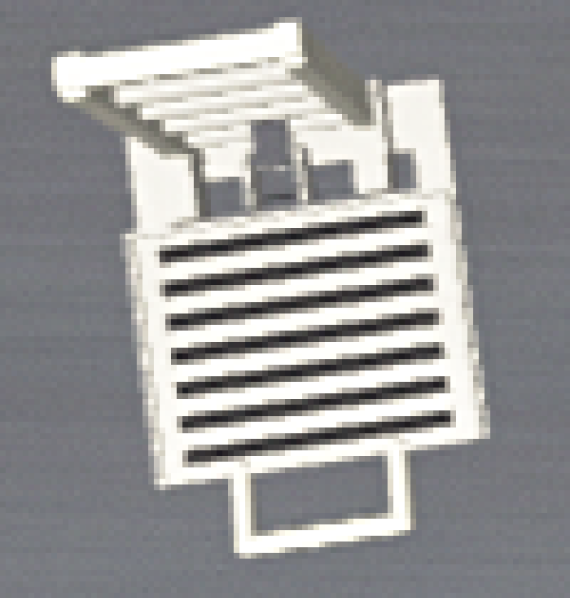

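The crop shows the tray rim corners at (128,238), (445,192), (487,437) and (160,485), with the slots centred near (305,337) and the handle bar's middle near (323,535).

```bash
python3 - <<'E'
from h import *
t=load("t2");f=lambda L:np.array(L)/5.7+[170-.4,140-.4]
P=cast(t,f([(128,238),(445,192),(487,437),(160,485)]),.042);print(P,P.mean(0))
for i in range(4):
    d=P[(i+1)%4]-P[i];print(np.linalg.norm(d),np.degrees(np.arctan2(d[1],d[0])))
S=cast(t,f([(160,256),(423,216),(450,418),(188,458)]),.034);print(S.mean(0))
for i in range(4):
    d=S[(i+1)%4]-S[i];print(np.linalg.norm(d),np.degrees(np.arctan2(d[1],d[0])))
print(cast(t,f([(235,547),(410,522)]),.05))
to(.540+.007,.0395,.10,-12.5)
E
```

```text
[[0.55504563 0.43176442 0.042     ]
 [0.58562765 0.24637108 0.042     ]
 [0.44218193 0.21731723 0.042     ]
 [0.41067469 0.40710951 0.042     ]] [0.49838247 0.32564056 0.042     ]
0.18789877978190841 -80.63298499445513
0.14635846732553284 -168.55006793597838
0.1923897511965259 99.42565782825
0.14646102159276994 9.691181275904542
[0.49947645 0.32717326 0.034     ]
0.1567062173324474 -80.24080395914902
0.12054592668676764 -170.59839167973198
0.15514380176136652 99.76000381791118
0.12054848817194502 10.144225381988184
[[0.37553467 0.36014603 0.05      ]
 [0.39185881 0.25929409 0.05      ]]
t 12.6333 tcp [ 0.4891 -0.0208  0.3045] yawy -12.12 rows xyz [ 3.56  2.19 10.22] spin 0.09454948462218127
```

Request:
{"method": "send_rows", "body": {"commands": "54 0.9 0.57 0 0;54 0.9 0.57 0 0;54 0.9 0.57 0 0;54 0.9 0.57 0 0;54 0 0 1 0;54 0 0 1 0;54 0 0 1 0;54 0 0 1 0;54 0 0 1 0;54 0 0 1 0;54 0 0 1 0;54 0 0 1 0;54 0 0 1 0;54 0 0 1 0;54 0 0 1 0;54 0 0 0.8 0;54 0 0 0.5 0;54 0 0 0.3 0;54 0 0 0 0;54 0 0 0 0"}}

```text
t: 14.3
tcp_pos: [0.5489, 0.0405, 0.0525]
tool_rot: [0.778, 0.629, 0.0, 0.0]
force: [-0.1, 0.2, -0.1]
finger_gap: 0.633
gripper_force: 0.0
```

Request:
{"method": "send_rows", "body": {"commands": "32 0 0 0 0;32 0 0 0 0;32 0 0 0 0;32 0 0 0 0;32 0 0 0 0", "grip_force": 60}}

```text
t: 14.72
tcp_pos: [0.5492, 0.0409, 0.0536]
tool_rot: [0.778, 0.629, 0.001, 0.001]
force: [-0.9, -0.9, 7.1]
finger_gap: 0.401
gripper_force: 60.6
```

Request:
{"method": "send_rows", "body": {"commands": "32 0 0 -0.3 0;32 0 0 -0.5 0;32 0 0 -0.8 0;32 0 0 -1 0;32 0 0 -1 0;32 0 0 -1 0;32 0.4 -0.12 -1 0;32 0.8 -0.24 -0.5 0;32 1 -0.3 0 0;32 1 -0.3 0 0;32 1 -0.3 0 0;32 1 -0.3 0 0;32 1 -0.3 0 0;32 1 -0.3 0 0;32 1 -0.3 0 0;32 1 -0.3 0 0;32 1 -0.3 0 0;32 1 -0.3 0 0;32 1 -0.3 0 0;32 1 -0.3 0 0"}}

```text
t: 16.38
tcp_pos: [0.5256, 0.3168, 0.1749]
tool_rot: [0.778, 0.629, -0.0, -0.0]
force: [-0.2, 0.1, -1.3]
finger_gap: 0.399
gripper_force: 60.1
```

Request:
{"method": "send_rows", "body": {"commands": "32 1 -0.3 0 0;32 1 -0.3 0 0;32 0.7 -0.2 0 0;32 0.3 -0.05 0 0;32 0 0 0 -1;32 0 0 0 -1;32 0 0 0 -1;32 0 0 0 -1;32 0 0 0 -1;32 0 0 0 -0.5;32 0 0 0 0;32 0 0 0 0"}}

```text
t: 17.38
tcp_pos: [0.5222, 0.3773, 0.1744]
tool_rot: [0.644, 0.765, -0.0, 0.0]
force: [0.2, -0.1, -1.8]
finger_gap: 0.398
gripper_force: 60.1
```

```bash
python3 - <<'E'
from h import *
to(.5228,.3773,.065,9.7);s=readout.sense();print(s["force"],s["finger_gap"]*85.4,s["gripper_force"])
c=snap("wrist","w3")
E
```

```text
t 17.3833 tcp [0.5222 0.3773 0.1744] yawy 9.83 rows xyz [-0.    0.03  5.47] spin 0.03278659653646798
[ 0.18727104 -0.05621636 -1.75126355] 34.00234388781731 60.060163736343384
```

View pics/w3.png

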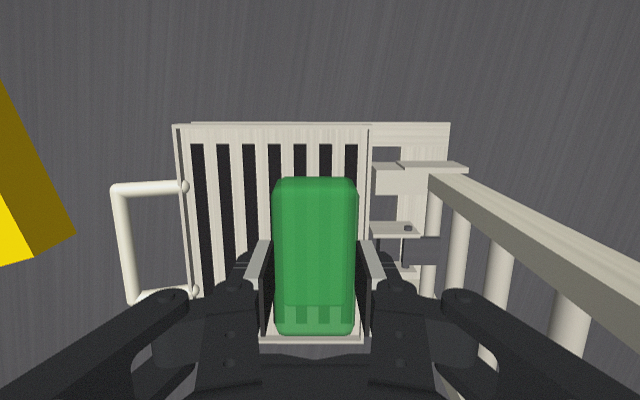

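The view shows the bar in the grip over the tray, with the far tray rim at row 125 running from column 177 to 368, and the handle on the left.

```bash
python3 - <<'E'
from h import *
c=load("w3");
P=cast(c,[(174,125),(368,125),(368,343)],.042);print(P)
d=P[1]-P[0];print(np.linalg.norm(d),np.degrees(np.arctan2(d[1],d[0])))
def tr(x,y,z):
    a=np.radians(9.7);return [.499+x*np.cos(a)-y*np.sin(a),.3265+x*np.sin(a)+y*np.cos(a),z]
print(proj(c,[tr(-.072,.092,.042),tr(.072,.092,.042),tr(.072,-.092,.042),tr(-.117,.045,.05),tr(-.117,-.045,.05),tr(.032,.046,.064)]))
E
```

```text
[[0.41165957 0.4077985  0.042     ]
 [0.55356575 0.43236784 0.042     ]
 [0.59333997 0.24722903 0.042     ]]
0.14401741474072924 9.822690708108931
[[174.92491667 128.90470725]
 [368.32616357 129.32564029]
 [359.45020902 341.01417582]
 [117.8773774  192.59242428]
 [133.73783254 298.15617119]
 [314.4793297  196.55831729]]
```

Request:
{"method": "send_rows", "body": {"commands": "32 0 0 1 0;32 0 0 1 0;32 0 0 1 0;32 0 0 1 0;32 0 0 0.7 0;32 0 0 0.5 0;32 0 0 0.2 0;32 0 0 0.1 0;32 0 0 0.1 0;32 0 0 0 0"}}

```text
t: 18.27
tcp_pos: [0.5228, 0.3783, 0.063]
tool_rot: [0.643, 0.766, 0.001, 0.0]
force: [0.3, -0.5, -1.5]
finger_gap: 0.4
gripper_force: 60.0
```

Request:
{"method": "send_rows", "body": {"commands": "32 0 0 0.05 0;32 0 0 0.05 0;32 0 0 0 0"}}

```text
t: 18.52
tcp_pos: [0.523, 0.3784, 0.0627]
tool_rot: [0.643, 0.766, 0.001, 0.001]
force: [-1.1, -1.5, 5.9]
finger_gap: 0.398
gripper_force: 60.9
```

Request:
{"method": "send_rows", "body": {"commands": "50 0 0 0 0;50 0 0 0 0;50 0 0 0 0;50 0 0 -0.5 0;50 0 0 -1 0;50 0 0 -1 0;50 0 0 -1 0;50 0 0 -1 0;50 0 0 -1 0;50 0 0 -1 0;50 0 0 -1 0;54 0 0 -0.5 1;54 0 0 0 1;54 0 0 0 1;54 0 0 0 1;54 0 0 0 1;54 0 0 0 0.5;54 -0.5 0.12 0 0;54 -1 0.24 0 0;54 -1 0.24 0 0"}}

```text
t: 20.18
tcp_pos: [0.5232, 0.3259, 0.2206]
tool_rot: [0.777, 0.63, 0.0, 0.0]
force: [0.8, -1.1, -0.6]
finger_gap: 0.635
gripper_force: 0.0
```

Request:
{"method": "send_rows", "body": {"commands": "54 -1 0.24 0 0;54 -1 0.24 0 0;54 -1 0.24 0 0;54 -1 0.24 0 0;54 -1 0.24 0 0;54 -1 0.24 0 0;54 -1 0.24 0 0;54 -1 0.24 0 0;54 -1 0.24 0 0;54 -1 0.24 0 0;54 -1 0.24 0 0;54 -1 0.24 0 0;54 -1 0.24 0 0;54 -1 0.24 0 0;54 -1 0.24 0 0;54 0 0 0 0;54 0 0 0 0"}}

```text
t: 21.6
tcp_pos: [0.5308, 0.017, 0.2207]
tool_rot: [0.778, 0.628, 0.0, 0.0]
force: [-0.1, -0.3, 0.1]
finger_gap: 0.635
gripper_force: 0.0
```

```bash
cat > bars.py <<'E'
from h import *
import sys
c=snap("wrist",sys.argv[1]);h=cv2.cvtColor(c["pixels"],cv2.COLOR_RGB2HSV)
m=cv2.inRange(h,(45,80,60),(85,255,255))
for k in cv2.findContours(m,cv2.RETR_EXTERNAL,cv2.CHAIN_APPROX_NONE)[0]:
    if cv2.contourArea(k)<60: continue
    P=cast(c,k.reshape(-1,2),.053)[:,:2]; print(k.reshape(-1,2).mean(0).round(),cv2.minAreaRect((P*1000).astype(np.float32)))
E
python3 bars.py w4; python3 -c "
from h import *
to(.5325,-.038,.0525,-12.5)"
```

```text
[328. 232.] ((533.2620849609375, -35.064266204833984), (73.05485534667969, 34.99273681640625), 77.5662841796875)
[237. 230.] ((449.9546203613281, -16.025352478027344), (71.15716552734375, 37.86777114868164), 78.3681640625)
t 21.65 tcp [0.5307 0.0178 0.2206] yawy -12.13 rows xyz [-2.71  0.68  8.4 ] spin 0.09279319620148385
```

Request:
{"method": "send_rows", "body": {"commands": "54 -0.9 0.2 0 0;54 -0.9 0.25 0 0;54 -0.9 0.2 0 0;54 0 0 1 0;54 0 0 1 0;54 0 0 1 0;54 0 0 1 0;54 0 0 1 0;54 0 0 1 0;54 0 0 1 0;54 0 0 0.8 0;54 0 0 0.4 0;54 0 0 0.2 0;54 0 0 0 0;54 0 0 0 0;32 0 0 0 0;32 0 0 0 0;32 0 0 0 0;32 0 0 0 0;32 0 0 0 0"}}

```text
t: 23.32
tcp_pos: [0.5331, -0.0374, 0.0537]
tool_rot: [0.778, 0.629, 0.001, 0.001]
force: [-0.7, 1.2, 5.3]
finger_gap: 0.395
gripper_force: 60.4
```

```bash
python3 -c "
from h import *
to(.5384,.2865,.0525);s=readout.sense();print(s['force'],s['finger_gap'])"
```

```text
t 23.3167 tcp [ 0.5331 -0.0374  0.0537] yawy -12.09 rows xyz [15.89 -3.13  0.05] spin None
[-0.6561796   1.23116682  5.29686565] 0.39453516782845466
```

Request:
{"method": "send_rows", "body": {"commands": "32 0 0 -0.3 0;32 0 0 -0.5 0;32 0 0 -0.8 0;32 0 0 -1 0;32 0 0 -1 0;32 0 0 -1 0;32 0.4 -0.1 -1 0;32 0.8 -0.15 -0.5 0;32 1 -0.2 0 0;32 1 -0.2 0 0;32 1 -0.2 0 0;32 1 -0.2 0 0;32 1 -0.2 0 0;32 1 -0.2 0 0;32 1 -0.2 0 0;32 1 -0.2 0 0;32 1 -0.2 0 0;32 1 -0.2 0 0;32 1 -0.2 0 0;32 1 -0.2 0 0"}}

```text
t: 24.98
tcp_pos: [0.5356, 0.2328, 0.1751]
tool_rot: [0.778, 0.629, 0.0, 0.0]
force: [-1.0, -0.7, -0.8]
finger_gap: 0.401
gripper_force: 60.0
```

Request:
{"method": "send_rows", "body": {"commands": "32 1 -0.2 0 0;32 1 -0.2 0 0;32 0.5 -0.1 0 0;32 0.2 0 0 0;32 0 0 0 -1;32 0 0 0 -1;32 0 0 0 -1;32 0 0 0 -1;32 0 0 0 -1;32 0 0 0 -0.5;32 0 0 0 0;32 0 0 0 0"}}

```text
t: 25.98
tcp_pos: [0.5375, 0.2859, 0.1745]
tool_rot: [0.644, 0.765, -0.0, 0.0]
force: [0.1, -0.9, -2.1]
finger_gap: 0.396
gripper_force: 60.1
```

```bash
python3 -c "
from h import *
to(.5384,.2875,.0625,9.7);s=readout.sense();print(s['force'],s['finger_gap'])"; python3 bars.py w5
```

```text
t 25.9833 tcp [0.5375 0.2859 0.1745] yawy 9.82 rows xyz [0.08 0.06 5.6 ] spin 0.02899726825613058
[ 0.05854392 -0.89578798 -2.12381922] 0.3964908473316733
[314. 256.] ((547.4677124023438, 230.2018585205078), (66.29187774658203, 136.78897094726562), 9.80782699584961)
[317.  57.] ((523.6641845703125, 378.0375671386719), (36.18278503417969, 70.48825073242188), 9.806744575500488)
```

Request:
{"method": "send_rows", "body": {"commands": "32 0 0 1 0;32 0 0 1 0;32 0 0 1 0;32 0 0 1 0;32 0 0 0.7 0;32 0 0 0.5 0;32 0 0 0.2 0;32 0 0 0.1 0;32 0 0 0.1 0;32 0 0 0.05 0;32 0 0 0 0"}}

```text
t: 26.95
tcp_pos: [0.5381, 0.2869, 0.0627]
tool_rot: [0.643, 0.766, 0.001, 0.001]
force: [-1.2, -1.0, 2.0]
finger_gap: 0.398
gripper_force: 60.4
```

Request:
{"method": "send_rows", "body": {"commands": "32 0 0 0.05 0;32 0 0 0.05 0;32 0 0 0 0"}}

```text
t: 27.2
tcp_pos: [0.5381, 0.2869, 0.0626]
tool_rot: [0.643, 0.766, 0.001, 0.001]
force: [-4.0, -1.7, 15.1]
finger_gap: 0.397
gripper_force: 61.7
```

Request:
{"method": "send_rows", "body": {"commands": "50 0 0 0 0;50 0 0 0 0;50 0 0 0 0;50 0 0 -0.5 0;50 0 0 -1 0;50 0 0 -1 0;50 0 0 -1 0;50 0 0 -1 0;50 0 0 -1 0;50 0 0 -1 0;50 0 0 -1 0;54 0 0 -0.5 1;54 0 0 0 1;54 0 0 0 1;54 0 0 0 1;54 0 0 0 1;54 0 0 0 0.5;54 -0.5 0 0 0;54 -1 -0.07 0 0;54 -1 -0.07 0 0"}}

```text
t: 28.87
tcp_pos: [0.5238, 0.2378, 0.2194]
tool_rot: [0.777, 0.63, -0.0, 0.0]
force: [-0.9, 0.2, -0.5]
finger_gap: 0.635
gripper_force: 0.0
```

Request:
{"method": "send_rows", "body": {"commands": "54 -1 -0.07 0 0;54 -1 -0.07 0 0;54 -1 -0.07 0 0;54 -1 -0.07 0 0;54 -1 -0.07 0 0;54 -1 -0.07 0 0;54 -1 -0.07 0 0;54 -1 -0.07 0 0;54 -1 -0.07 0 0;54 -1 -0.07 0 0;54 -0.7 -0.07 0 0;54 0 0 0 0;54 0 0 0 0"}}

```text
t: 29.95
tcp_pos: [0.4641, 0.0317, 0.2196]
tool_rot: [0.778, 0.628, 0.0, 0.0]
force: [-0.8, 0.8, 0.3]
finger_gap: 0.633
gripper_force: 0.0
```

```bash
python3 bars.py w6; python3 -c "
from h import *
to(.449,-.019,.0525,-12.2)"
```

```text
[307. 233.] ((447.49993896484375, -16.34191131591797), (72.0624008178711, 34.839542388916016), 78.32379913330078)
t 30.0 tcp [0.4643 0.0322 0.2196] yawy -12.11 rows xyz [-2.67 -0.22  8.35] spin 0.022359913375488816
```

Request:
{"method": "send_rows", "body": {"commands": "54 -0.9 -0.1 0 0;54 -0.9 -0.1 0 0;54 -0.85 -0.05 0 0;54 0 0 1 0;54 0 0 1 0;54 0 0 1 0;54 0 0 1 0;54 0 0 1 0;54 0 0 1 0;54 0 0 1 0;54 0 0 0.8 0;54 0 0 0.35 0;54 0 0 0.2 0;54 0 0 0 0;54 0 0 0 0;32 0 0 0 0;32 0 0 0 0;32 0 0 0 0;32 0 0 0 0;32 0 0 0 0"}}

```text
t: 31.67
tcp_pos: [0.4486, -0.0183, 0.0535]
tool_rot: [0.778, 0.629, 0.0, 0.001]
force: [-1.0, 0.5, 6.2]
finger_gap: 0.396
gripper_force: 60.1
```

```bash
python3 -c "
from h import *
to(.4635,.321,.0525);s=readout.sense();print(s['force'],s['finger_gap'])"
```

```text
t 31.6667 tcp [ 0.4486 -0.0183  0.0535] yawy -12.08 rows xyz [16.75 -2.82  0.05] spin None
[-1.03641649  0.54947839  6.19567942] 0.39639990984656537
```

Request:
{"method": "send_rows", "body": {"commands": "32 0 0 -0.3 0;32 0 0 -0.5 0;32 0 0 -0.8 0;32 0 0 -1 0;32 0 0 -1 0;32 0 0 -1 0;32 0.4 -0.1 -1 0;32 0.8 -0.15 -0.5 0;32 1 -0.17 0 0;32 1 -0.17 0 0;32 1 -0.17 0 0;32 1 -0.17 0 0;32 1 -0.17 0 0;32 1 -0.17 0 0;32 1 -0.17 0 0;32 1 -0.17 0 0;32 1 -0.17 0 0;32 1 -0.17 0 0;32 1 -0.17 0 0;32 1 -0.17 0 0"}}

```text
t: 33.33
tcp_pos: [0.4584, 0.2503, 0.1748]
tool_rot: [0.778, 0.629, 0.0, 0.0]
force: [0.8, -0.2, -1.2]
finger_gap: 0.402
gripper_force: 60.3
```

Request:
{"method": "send_rows", "body": {"commands": "32 1 -0.17 0 0;32 1 -0.17 0 0;32 1 -0.1 0 0;32 0.6 -0.1 0 0;32 0 0 0 -1;32 0 0 0 -1;32 0 0 0 -1;32 0 0 0 -1;32 0 0 0 -1;32 0 0 0 -0.5;32 0 0 0 0;32 0 0 0 0"}}

```text
t: 34.33
tcp_pos: [0.4631, 0.3217, 0.1745]
tool_rot: [0.644, 0.765, -0.0, -0.0]
force: [-0.3, 0.1, -1.6]
finger_gap: 0.397
gripper_force: 60.3
```

```bash
python3 -c "
from h import *
to(.4635,.321,.0625,9.7);s=readout.sense();print(s['force'],s['finger_gap'])"; python3 bars.py w7
```

```text
t 34.3333 tcp [0.4631 0.3217 0.1745] yawy 9.85 rows xyz [-0.04  0.01  5.6 ] spin 0.0369105325849759
[-0.31469189  0.07667498 -1.57619946] 0.39683642043541584
[406. 244.] ((539.3513793945312, 285.901123046875), (39.39638900756836, 75.55309295654297), 9.625898361206055)
[314. 258.] ((473.5428466796875, 264.36932373046875), (66.28697967529297, 137.23643493652344), 9.826939582824707)
[411. 130.] ((524.0301513671875, 377.05242919921875), (39.661293029785156, 70.64678192138672), 9.728239059448242)
```

Request:
{"method": "send_rows", "body": {"commands": "32 0 0 1 0;32 0 0 1 0;32 0 0 1 0;32 0 0 1 0;32 0 0 0.7 0;32 0 0 0.5 0;32 0 0 0.2 0;32 0 0 0.1 0;32 0 0 0.1 0;32 0 0 0.05 0;32 0 0 0 0"}}

```text
t: 35.3
tcp_pos: [0.4639, 0.3223, 0.0625]
tool_rot: [0.643, 0.766, 0.001, 0.0]
force: [-0.6, 0.0, 1.0]
finger_gap: 0.401
gripper_force: 60.7
```

Request:
{"method": "send_rows", "body": {"commands": "32 0 0 0.05 0;32 0 0 0 0"}}

```text
t: 35.47
tcp_pos: [0.464, 0.3223, 0.0625]
tool_rot: [0.643, 0.766, 0.001, 0.001]
force: [-2.5, -1.0, 8.4]
finger_gap: 0.396
gripper_force: 61.5
```

Request:
{"method": "send_rows", "body": {"commands": "50 0 0 0 0;50 0 0 0 0;50 0 0 0 0;50 0 0 -0.5 0;50 0 0 -1 0;50 0 0 -1 0;50 0 0 -1 0;50 0 0 -1 0;50 0 0 -1 0;34 0 0 -0.5 0;34 0 -0.8 0 0;34 0 -0.8 0 0;34 0 -0.8 0 0;34 0 -0.8 0 0;34 0 -0.8 0 0;34 0 0 0 0;34 0 0 0 0"}}

```text
t: 36.88
tcp_pos: [0.3843, 0.3083, 0.1805]
tool_rot: [0.643, 0.766, 0.0, 0.0]
force: [0.1, -0.1, -0.0]
finger_gap: 0.402
gripper_force: 0.0
```

```bash
python3 bars.py w8; python3 -c "
from h import *
to(.3837,.308,.041,9.7)"
```

```text
[499. 247.] ((538.9467163085938, 285.4461364746094), (45.767662048339844, 75.40750122070312), 9.79233455657959)
[421. 192.] ((465.69781494140625, 320.1116027832031), (39.3761100769043, 72.89033508300781), 9.949480056762695)
[518. 130.] ((523.6075439453125, 377.0928955078125), (45.79413604736328, 70.88966369628906), 9.748856544494629)
t 36.9333 tcp [0.3855 0.3086 0.1806] yawy 9.93 rows xyz [-0.02 -0.11  6.98] spin 0.05753179300056388
```

View pics/w8.png

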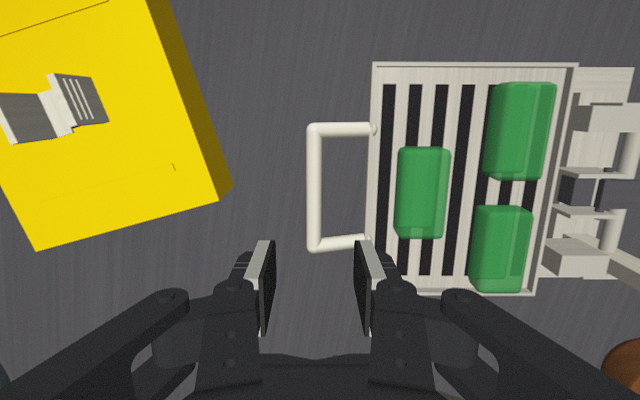

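The view shows all three bars flat in the tray, and the handle bar running along column 314 from row 130 to 245. The yellow cover's nearest corner is near (230,190).

```bash
python3 -c "
from h import *
c=load('w8')
print(cast(c,[(313.5,135),(313.5,245)],.05),cast(c,[(220,200)],.064),cast(c,[(232,190)],.0))"
```

```text
[[0.37697273 0.34944734 0.05      ]
 [0.39209602 0.26285121 0.05      ]] [[0.31691697 0.2920273  0.064     ]] [[0.31241471 0.28268661 0.        ]]
```

Request:
{"method": "send_rows", "body": {"commands": "34 -0.05 -0.05 1 0;34 -0.05 0 1 0;34 0 0 1 0;34 0 0 1 0;34 0 0 1 0;34 0 0 1 0;34 0 0 0.6 0;34 0 0 0.3 0;34 0 0 0 0;34 0 0 0 0;5 0 0 0 0;5 0 0 0 0;5 0 0 0 0;5 0 0 0 0;5 0 0 0 0;5 0 0 0 0", "grip_force": 110}}

```text
t: 38.27
tcp_pos: [0.3836, 0.3062, 0.0434]
tool_rot: [0.644, 0.765, 0.0, -0.0]
force: [-1.4, 0.1, 6.9]
finger_gap: 0.095
gripper_force: 107.8
```

```bash
python3 -c "
from h import *
to(.3845,.306,.041,9.7);s=readout.sense();print(s['force'],s['finger_gap']*85.4,s['gripper_force'])"
```

```text
t 38.2667 tcp [0.3836 0.3062 0.0434] yawy 9.89 rows xyz [-0.02  0.04  0.12] spin 0.0480218227377911
[-1.43289112  0.09774512  6.87260192] 8.084558059691648 107.75418162345886
```

Request:
{"method": "send_rows", "body": {"commands": "5 0 0 -0.2 0;5 0 0 -0.4 0;5 0 0 -0.5 0;5 0 0 -0.5 0;5 0 0 -0.5 0;5 0 0 -0.5 0;5 0 0 -0.5 0;5 0 0 -0.5 0;5 0 0 -0.5 0;5 0 0 -0.5 0;5 0 0 -0.5 0;5 0 0 -0.5 0;5 0 0 -0.5 0;5 0 0 -0.5 0;5 0 0 -0.5 0;5 0 0 -0.5 0;5 0 0 -0.5 0;5 0 0 -0.4 0;5 0 0 -0.3 0;5 0 0 0 0"}}

```text
t: 39.93
tcp_pos: [0.3836, 0.3061, 0.2197]
tool_rot: [0.643, 0.766, 0.0, -0.0]
force: [-1.1, 3.3, -7.0]
finger_gap: 0.091
gripper_force: 108.6
```

```bash
python3 -c "
from h import *
to(.3845,.306,.2144,9.7);s=readout.sense();print(s['force'],s['ft_torque'],s['finger_gap']*85.4,s['gripper_force'])"
```

```text
t 39.9333 tcp [0.3836 0.3061 0.2197] yawy 9.91 rows xyz [-0.02  0.04  0.27] spin 0.05308305946994807
[-1.12512457  3.29160691 -7.01971855] [ 0.54210337  0.29014469 -0.07748182] 7.751840414358431 108.57980132102966
```

Request:
{"method": "send_rows", "body": {"commands": "5 0 0 0.3 0;5 0 0 0.3 0;5 0 0 0.3 0;5 0 0 0.2 0;5 0 0 0.1 0;5 0 0 0.1 0;5 0 0 0 0"}}

```text
t: 40.52
tcp_pos: [0.3836, 0.3061, 0.1929]
tool_rot: [0.643, 0.766, -0.001, -0.0]
force: [-5.1, 2.2, 4.0]
finger_gap: 0.097
gripper_force: 109.8
```

Request:
{"method": "send_rows", "body": {"commands": "5 0 0 0.05 0;5 0 0 0.05 0;5 0 0 0 0"}}

```text
t: 40.77
tcp_pos: [0.3836, 0.3062, 0.1924]
tool_rot: [0.643, 0.766, -0.0, -0.0]
force: [-8.1, 0.8, 14.7]
finger_gap: 0.095
gripper_force: 111.2
```

Request:
{"method": "send_rows", "body": {"commands": "34 0 0 -0.05 0;34 0 0 0 0;34 0 0 0 0;34 0 0 0 0;34 0 0 -0.3 0;34 0 0 -0.7 0;34 0 0 -1 0;34 0 0 -1 0;34 0 0 -1 0;62 0 0 -1 0;62 0 0 -1 0;62 0 0 0 1;62 0 0 0 1;62 0 0 0 1;62 0 0 0 1;62 0 0 0 1;62 0 0 0 0.5;62 -0.5 0.2 0 0;62 -1 0.41 0 0;62 -1 0.41 0 0"}}

```text
t: 42.43
tcp_pos: [0.3934, 0.252, 0.3114]
tool_rot: [0.777, 0.63, -0.0, 0.0]
force: [-0.3, -0.3, 0.0]
finger_gap: 0.726
gripper_force: 0.0
```

Request:
{"method": "send_rows", "body": {"commands": "62 -1 0.41 0 0;62 -1 0.41 0 0;62 -1 0.41 0 0;62 -1 0.41 0 0;62 -1 0.41 0 0;62 -1 0.41 0 0;62 -1 0.41 0 0;62 -1 0.41 0 0;62 -1 0.41 0 0;62 -1 0.41 0 0;62 -1 0.41 0 0;62 -1 0.41 0 0;62 -1 0.41 0 0;62 -1 0.41 0 0;62 -1 0.41 0 0;62 -1 0.41 0 0;62 -1 0.41 0 0;62 -1 0.41 0 0;62 -1 0.41 0 0;62 -1 0.41 0 0"}}

```text
t: 44.1
tcp_pos: [0.4694, -0.1743, 0.3114]
tool_rot: [0.777, 0.629, -0.0, 0.0]
force: [0.2, 0.1, 0.8]
finger_gap: 0.724
gripper_force: 0.0
```

Request:
{"method": "send_rows", "body": {"commands": "62 -1 0.41 0 0;62 -1 0.41 0 0;62 -1 0.41 0 0;62 -1 0.41 0 0;62 -1 0.41 0 0;62 -1 0.41 0 0;62 -1 0.41 0 0;62 -0.5 0.2 0 0;62 0 0 0 0;62 0 0 0 0"}}

```text
t: 44.93
tcp_pos: [0.498, -0.332, 0.311]
tool_rot: [0.778, 0.629, 0.0, -0.001]
force: [-0.2, 0.1, -1.4]
finger_gap: 0.727
gripper_force: 0.0
```

```bash
python3 - <<'E'
from h import *
to(.4983,-.3266,.077,-12.2)
c=snap("wrist","w9");s=snap("scene","s9")
v=np.zeros((400,790,3),np.uint8);v[:,:480]=c["pixels"][:,100:580];v[:310,485:785]=cv2.resize(s["pixels"][180:335,360:510],None,fx=2,fy=2)
cv2.imwrite("pics/v9.png",v[:,:,::-1])
E
```

```text
t 44.9333 tcp [ 0.498 -0.332  0.311] yawy -12.12 rows xyz [ 0.25 -0.03 11.7 ] spin 0.021076625638638546
```

View pics/v9.png

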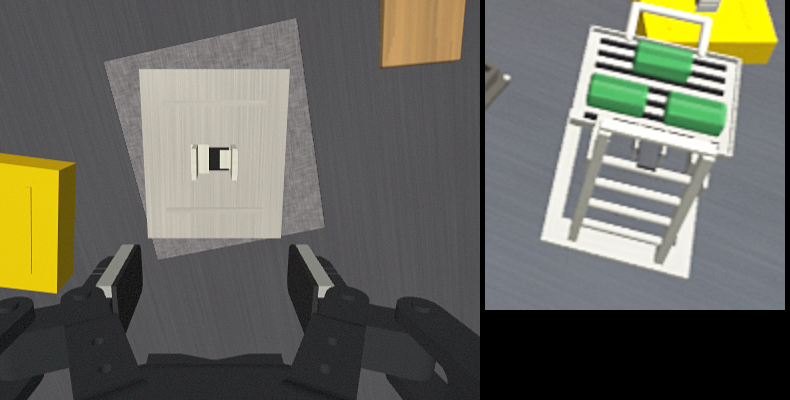

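The tray hangs high with the three bars. The cover is flat on the mat, with corners at full-image px (240,69), (389,69), (381,238) and (249,238).

```bash
python3 - <<'E'
from h import *
c=load("w9");P=cast(c,[(239.5,69),(389,69),(381.5,238),(249,238)],.056);m=P.mean(0)
for i in range(4):
    d=P[(i+1)%4]-P[i];print(np.linalg.norm(d),np.degrees(np.arctan2(d[1],d[0])))
print(m); g=m-.0065*np.array([.977,-.211,0]);print(g);to(g[0],g[1],.077,-12.2)
E
```

```text
0.15557875114931066 -12.128833596693779
0.18812471028590635 -101.63300672225962
0.1564980771902168 167.89856677530733
0.18819384199512731 78.08692129522929
[ 0.49981472 -0.32752443  0.056     ]
[ 0.49346422 -0.32615293  0.056     ]
t 45.0333 tcp [ 0.4981 -0.3308  0.3112] yawy -12.04 rows xyz [ 0.17 -0.26 11.71] spin 0.04091456748340505
```

Request:
{"method": "send_rows", "body": {"commands": "62 0.17 -0.26 0 0;62 0 0 1 0;62 0 0 1 0;62 0 0 1 0;62 0 0 1 0;62 0 0 1 0;62 0 0 1 0;62 0 0 1 0;62 0 0 1 0;62 0 0 1 0;62 0 0 1 0;62 0 0 0.8 0;62 0 0 0.5 0;62 0 0 0.35 0;62 0 0 0 0;62 0 0 0 0", "grip_force": 60}}

```text
t: 46.37
tcp_pos: [0.4946, -0.3275, 0.0788]
tool_rot: [0.777, 0.629, 0.0, 0.0]
force: [0.2, -0.6, -0.4]
finger_gap: 0.723
gripper_force: 0.0
```

Request:
{"method": "send_rows", "body": {"commands": "28 0 0 0 0;28 0 0 0 0;28 0 0 0 0;28 0 0 0 0;28 0 0 0 0;28 0 0 0 0;28 0 0 0 0;28 0 0 -0.1 0;28 0 0 -0.2 0;28 0 0 -0.3 0;28 0 0 -0.5 0;28 0 0 -0.5 0;28 0 0 -0.5 0;28 0 0 0 0;28 0 0 0 0"}}

```text
t: 47.62
tcp_pos: [0.495, -0.328, 0.1213]
tool_rot: [0.778, 0.629, 0.0, 0.001]
force: [-0.3, -0.1, -3.4]
finger_gap: 0.337
gripper_force: 45.9
```

```bash
python3 -c "
from h import *
to(.4926,.0104,.2,-12.2);s=readout.sense();print(s['force'],s['finger_gap']*85.4,s['gripper_force'])"
```

```text
t 47.6167 tcp [ 0.495  -0.328   0.1213] yawy -12.07 rows xyz [16.52 -3.65 -3.96] spin 0.033682693408479736
[-0.26876735 -0.14188927 -3.35679896] 28.802096345974665 45.921590924263
```

Request:
{"method": "send_rows", "body": {"commands": "22 0 0 -0.5 0;22 0 0 -1 0;22 0 0 -1 0;22 0.3 -0.1 -1 0;22 0.7 -0.15 -0.5 0;22 1 -0.22 0 0;22 1 -0.22 0 0;22 1 -0.22 0 0;22 1 -0.22 0 0;22 1 -0.22 0 0;22 1 -0.22 0 0;22 1 -0.22 0 0;22 1 -0.22 0 0;22 1 -0.22 0 0;22 1 -0.22 0 0;22 1 -0.22 0 0;22 1 -0.22 0 0;22 1 -0.22 0 0;22 1 -0.22 0 0;22 1 -0.22 0 0", "grip_force": 80}}

```text
t: 49.28
tcp_pos: [0.4906, 0.0021, 0.2001]
tool_rot: [0.777, 0.629, -0.0, -0.001]
force: [-0.0, 0.8, -3.4]
finger_gap: 0.296
gripper_force: 81.6
```

Request:
{"method": "send_rows", "body": {"commands": "22 0.4 -0.1 0 0;22 0 0 0 0;22 0 0 0 0"}}

```text
t: 49.53
tcp_pos: [0.4912, 0.0087, 0.2002]
tool_rot: [0.777, 0.629, -0.0, 0.0]
force: [-0.5, -0.4, -2.6]
finger_gap: 0.299
gripper_force: 81.5
```

```bash
python3 -c "
from h import *
to(.4926,.009,.1,-12.2);s=readout.sense();print(s['force'],s['finger_gap']*85.4,s['gripper_force'])
snap('wrist','w10')
"
```

```text
t 49.5333 tcp [0.4912 0.0087 0.2002] yawy -11.98 rows xyz [0.03 0.07 5.01] spin 0.05428808949142194
[-0.50509743 -0.35163712 -2.60141074] 25.512286280363533 81.54304504394531
```

View pics/w10.png

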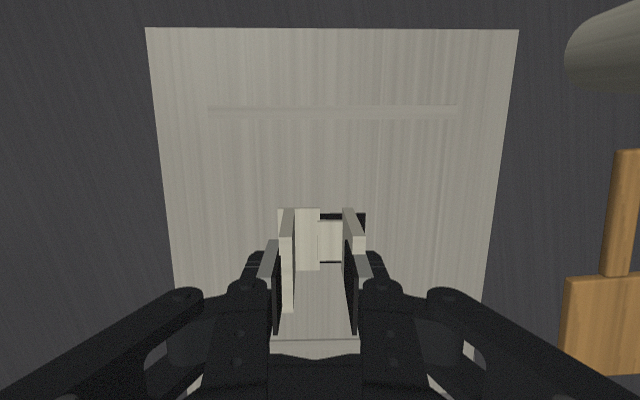

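The cover is held level, and its far-edge corners are at px (145,28) and (518,30).

```bash
python3 - <<'E'
from h import *
c=load("w10")
for z in(.175,.178,.181):
    P=cast(c,[(145.5,28),(518.5,30)],z);d=P[1]-P[0];L=np.linalg.norm(d);u=d/L;print(z,L,np.degrees(np.arctan2(u[1],u[0])),P.mean(0)+.094*np.array([u[1],-u[0],0]))
to(.493,.009,.1,-12.2)
E
```

```text
0.175 0.15476282232134347 -12.273598542222686 [0.49889939 0.00828432 0.175     ]
0.178 0.15185613378012433 -12.273598542222686 [0.49865275 0.00778459 0.178     ]
0.181 0.1489494452389051 -12.273598542222688 [0.49840612 0.00728486 0.181     ]
t 49.5833 tcp [0.4915 0.0081 0.2003] yawy -12.05 rows xyz [0.06 0.06 5.01] spin 0.03701478539619174
```

Request:
{"method": "send_rows", "body": {"commands": "22 0.03 0.03 0.7 0;22 0 0 1 0;22 0 0 1 0;22 0 0 0.6 0;22 0 0 0.4 0;22 0 0 0.3 0;22 0 0 0.3 0;22 0 0 0 0"}}

```text
t: 50.25
tcp_pos: [0.4922, 0.0084, 0.1137]
tool_rot: [0.778, 0.628, -0.0, -0.0]
force: [-1.0, -0.3, -4.0]
finger_gap: 0.305
gripper_force: 81.5
```

Request:
{"method": "send_rows", "body": {"commands": "22 0 0 0.2 0;22 0 0 0.2 0;22 0 0 0.1 0;22 0 0 0 0"}}

```text
t: 50.58
tcp_pos: [0.4922, 0.0089, 0.1041]
tool_rot: [0.778, 0.629, -0.0, -0.0]
force: [-0.6, -0.6, -2.9]
finger_gap: 0.303
gripper_force: 81.5
```

Request:
{"method": "send_rows", "body": {"commands": "22 0 0 0.15 0;22 0 0 0.1 0;22 0 0 0 0"}}

```text
t: 50.83
tcp_pos: [0.4921, 0.0089, 0.099]
tool_rot: [0.778, 0.629, -0.0, -0.0]
force: [0.1, -0.7, -4.1]
finger_gap: 0.303
gripper_force: 81.5
```

Request:
{"method": "send_rows", "body": {"commands": "22 0 0 0.1 0;22 0 0 0.1 0;22 0 0 0 0"}}

```text
t: 51.08
tcp_pos: [0.4921, 0.0089, 0.095]
tool_rot: [0.778, 0.629, -0.0, -0.0]
force: [0.4, -0.8, -2.5]
finger_gap: 0.299
gripper_force: 81.5
```

Request:
{"method": "send_rows", "body": {"commands": "22 0 0 0.1 0;22 0 0 0.1 0;22 0 0 0 0"}}

```text
t: 51.33
tcp_pos: [0.492, 0.0089, 0.092]
tool_rot: [0.778, 0.629, -0.0, 0.0]
force: [-3.5, 0.3, 7.6]
finger_gap: 0.298
gripper_force: 87.6
```

Request:
{"method": "send_rows", "body": {"commands": "22 0 0 0.05 0;22 0 0 0.05 0;22 0 0 0 0"}}

```text
t: 51.58
tcp_pos: [0.4914, 0.0091, 0.0912]
tool_rot: [0.777, 0.629, -0.0, 0.0]
force: [-7.4, 1.2, 17.1]
finger_gap: 0.302
gripper_force: 93.2
```

Request:
{"method": "send_rows", "body": {"commands": "40 0 0 0 0;50 0 0 0 0;62 0 0 0 0;62 0 0 0 0;62 0 0 0 0;62 0 0 0 0;62 0 0 -0.5 0;62 0 0 -1 0;62 0 0 -1 0;62 0 0 -1 0;62 0 0 -1 0;62 0 0 -1 0;62 -0.5 0 -1 0;62 -1 0 -1 0;62 -1 0 -1 0;62 -0.3 0 -1 0;62 0 0 -1 0;62 0 0 -0.3 0;62 0 0 0 0;62 0 0 0 0"}}

```text
t: 53.25
tcp_pos: [0.4801, -0.0455, 0.3051]
tool_rot: [0.778, 0.629, -0.0, -0.0]
force: [0.8, 0.3, -0.2]
finger_gap: 0.73
gripper_force: 0.0
```

```bash
python3 - <<'E'
from h import *
s,_=tool();print(s["tcp_pos"],s["force"])
c=snap("wrist","w11");s=snap("scene","s11")
v=np.zeros((600,780,3),np.uint8);v[:300,:460]=c["pixels"][:300,100:560]
b=cv2.resize(s["pixels"][160:260,270:390],None,fx=3,fy=3,interpolation=3);v[300:600,:360]=b
b=cv2.resize(s["pixels"][170:335,370:500],None,fx=3,fy=3,interpolation=3);v[100:595,385:775]=b
cv2.imwrite("pics/v11.png",v[:,:,::-1])
E
```

```text
[ 0.48013672 -0.04554935  0.30513606] [ 0.81997488  0.27866016 -0.19998312]
```

View pics/v11.png

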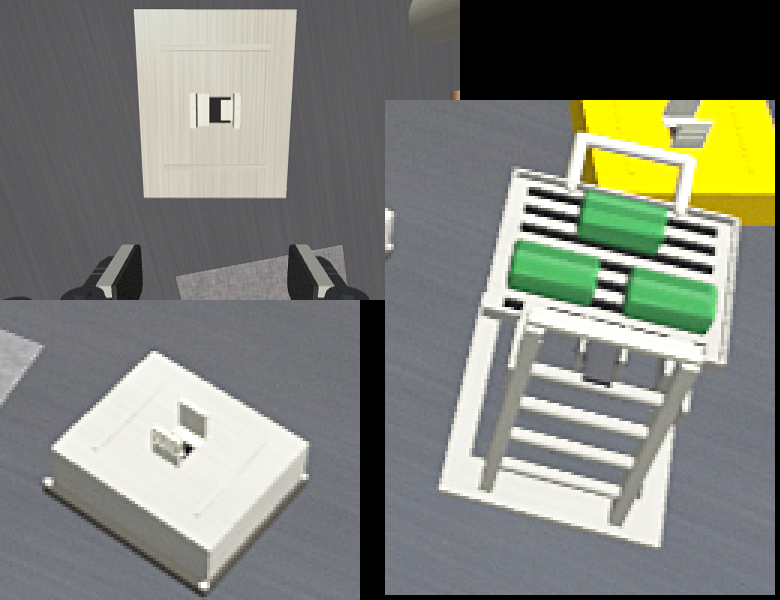

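The close-up shows the cover standing on the flange all round, the plates apart again (about cols 290–341), and the tray hanging with three bars. I'll check the plate spread and the top height in numbers.

```bash
python3 - <<'E'
from h import *
for n,r,L,Rr,tl in(("w1",(90,120),280,370,[(244,4),(407,3),(397,193),(253,192)]),("w11",(95,125),270,360,None)):
    c=load(n);g=cv2.cvtColor(c["pixels"],cv2.COLOR_RGB2GRAY).astype(int)
    print(n,L,(r[0]+12),g[r[0]+12:r[0]+18,L:Rr].mean(0).astype(int))
    # cover mask by brightness, corners
    m=((g>150)&(cv2.cvtColor(c["pixels"],cv2.COLOR_RGB2HSV)[...,1]<40)).astype(np.uint8)
    k=max(cv2.findContours(m[:215],0,1)[0],key=cv2.contourArea);q=cv2.approxPolyDP(k,8,True).reshape(-1,2)
    print(q.tolist(),*[rect(c,m&(np.arange(400)<215)[:,None],z,(320,60)) for z in(.060,.064,.070)])
E
```

```text
w1 280 102 [202 202 205 206 209 214 211 212 209 201 201 210 204 202 207 207 210 209
 207 217 232 232 232 232 233 235 184 163 236 234 234 233 232 231 230 228
 229 234 241  85  37  41  46  44  45  42  46  44  41  39  86 243 233 234
 232 231 229 227 230 233 234 235 218 131 137 198 235 232 231 231 232 213
 202 204 207 200 205 204 205 207 201 203 203 207 209 200 200 204 208 205]
[[244, 3], [253, 192], [395, 192], [406, 3]] ((0.4985591125488281, 0.008709373474121094), (190.33241271972656, 158.69540405273438), 77.89936828613281) ((0.49846087646484377, 0.008766990661621094), (188.3271942138672, 157.02346801757812), 77.89936828613281) ((0.49831365966796876, 0.008853416442871093), (185.31939697265625, 154.5156707763672), 77.89937591552734)
w11 270 107 [204 201 201 204 207 211 212 210 208 202 198 208 205 198 203 207 205 210
 207 209 231 232 231 231 234 221  82 148 236 233 234 233 231 231 230 227
 229 232 240 110  37  43  45  44  44  44  44  44  43  39  73 234 233 233
 232 231 228 226 229 233 234 234 220 129 188 234 231 230 230 231 218 196
 203 204 206 199 203 203 204 206 202 202 202 205 207 200 200 202 207 204]
[[234, 9], [244, 197], [385, 197], [396, 10]] ((0.4932330017089844, 0.010971717834472657), (189.69894409179688, 158.6641082763672), 77.86601257324219) ((0.4932489624023437, 0.011057945251464843), (187.7005157470703, 156.992431640625), 77.865966796875) ((0.49327313232421877, 0.011187301635742188), (184.7026824951172, 154.48507690429688), 77.86597442626953)
```

The tab is out to its rest position, with the same spread and slot width as at the start. The top face measures 157 × 188 mm at z = 64 mm, so the cover is fully down and latched. Handing in.

```bash
python3 -c "
from station import sign_off
print(sign_off())"
```

```text
the job is handed in; nothing more can be done
None
```

I handed the job in at about 53 s: the three bars that were in the mould lie flat in the tray, which hangs on the top rung. The cover is back on the empty mould, fully down. I judged its tab caught from the camera views, without a pull test.

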